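Free the ratchet pawl and push the mixer's hold-down arm onto the jar

ROBOT

A 6-joint arm with a two-finger parallel gripper is mounted at the origin on the work surface. World frame = base frame: x ahead of the robot, y to its left, z up, the work surface at z = 0. Lengths are in m, angles in rad, forces in N, time in s.
With the tool pointing down it reaches from about 0.375 to 0.75 m from the base axis. Payload 9 kg.
Tool frame: the origin (TCP) lies midway between the tips of the shut fingers; the grasp point (between the pads) lies 19 mm behind it (arm.tcp_to_grasp is the z of the grasp point in the tool frame, in m); z points along the fingers, y is the direction in which the jaws open and shut (so a half turn about z gives the same grasp; the last joint's range is limited). The gripper opens to 85 mm and grips with 20 to 120 N. Pads are 22 mm wide; open, the fingers measure 114 mm over their backs; the gripper's body (76 mm by 85 mm) begins 54 mm behind the grasp point. The pads swing forward as they close: fully open they stand 13 mm farther back than shut.
Start: joints at [1.102, 0.104, 0.097, 1.564, 0, 1.353], TCP at [0.149, 0.581, 0.231] pointing down, gripper open.
Joint ranges: [-2.99, 2.99], [-0.84, 1.86], [-1.1, 1.16], [-1.84, 2.11], [-1.51, 1.56], [-3.14, 3.14]. Speed limits (rad/s): [2.22, 2.22, 2.57, 3.14, 3.14, 3.14].

INTERFACE

Orientations are given as a unit quaternion [x, y, z, w].
In Python, from bench import arm gives the robot as it stands. The module is installed in compiled form; this text tells all that it offers.
- The arm moves only by the tool servo_tool, never from a script. Its argument "increments" is one flat list of numbers, 4 for each row, row after row: the shift along the world's x, y, z in cm, then the turn about the world's z in rad. A call has 1 to 5 rows; each row shifts and turns the commanded pose from where the row before left it; what a row does not reach is not made up. A row lasts 1/10 s, in which the tool goes at most 50 mm and 8.59 degrees, less where a joint would pass 70% of its speed; a pose out of reach is approached as far as the arm can. A call with a gripper value outside its range is refused whole. "hand" is the opening, from -1 (shut) to 1 (fully open), set as the call begins (left out, the last holds). The fingers move at their own pace and stop on an object; the grip force is fixed at half the most. Time passes only in rows, so rows that do not move let the fingers close. It gives the time, the measured TCP pose, the force and the opening at its end, in the units of the state.
- arm.observe(): the state, without advancing time (a new reading comes with each control period).
- arm.get_image(name): name is "scene" or "top" or "wrist"; returns a dict with "pixels" (420x560x3 uint8, red, green, blue), "mtx" (3x3 intrinsics, pixels), "cam_to_world" (4x4, takes a point from camera to world coordinates); the wrist camera has in their place "tool_from_camera" (4x4, takes a point from camera to tool coordinates, whose origin is the TCP and whose axes are the flange's). Camera axes: x right, y up, looking along -z (the intrinsics and any distortion apply to the point x, -y, -z); pixel columns grow to the right and rows downward; lengths in m; the calibration is good to about 2 mm. A picture is of the moment at which its call begins: read the wrist's pose just before it. There is no depth.
- arm.sign_off(): hands the job in, once; it reports no verdict.
The state is a dict: "t": time; "qpos": joint angles; "qd": joint speeds; "tau": joint torques, N m; "position": TCP position; "tcp_rot": TCP orientation; "force": force on the tool from outside, world axes, zero at the start; "moment": the same for the moment, N m; "gripper_width": finger opening in m.
Only numpy, scipy, OpenCV 4.12 (cv2) and the standard library are available. Lean on these libraries where they do the work, as an engineer would, in place of code of your own. Each camera call takes 0.05 s, during which the arm holds its last target.

TASK

Secure the sample jar that stands on the bench mixer: first press the pawl's tab all the way down so that the pawl is out of the ratchet teeth, then push the raised hold-down arm down past its teeth until its rubber foot sits on the jar's lid. Touch the mechanism with the fingers only: lift nothing, leave the jar standing in its seat, and do not disturb the spare jar, the bottle or the tube rack. Finish with the hand clear of everything.

Things in the scene. Friction and masses are not known exactly. Their poses are not given: they have to be found in the camera images.
- mixer: White bench mixer, fixed: 160 (x) by 360 (y) by 50 mm high. Origin: centre of its underside, on the bench; z up. Along its y: jar seat at -115 mm; arm hinge at +65 mm between two grey cheeks (185 mm high, 50 mm over their outsides); pawl pivot at +131 mm, 105 mm high; pawl tab beyond, overhanging the +y end. Arm and pawl move in its plane x = 0.
- hold_arm (a joint): Hold-down arm, hinged along the mixer's x. Rad: 0 = raised stop (0.62 above level, pointing to the mixer's -y and up), grows as it is lowered; 0.62 = level, foot flat on the lid, which stops it. Starts at 0.01 to 0.06. With the pawl in, its ratchet wheel stops it at about 0.09, however hard it is pushed. With the pawl out it stays where it is left; 2 to 5 N at its end push it down.
- pawl (a joint): Black pawl, a bell crank beside the ratchet wheel, pivoting along the mixer's x. Rad: 0 = hook in the teeth (start), grows as its tab is pressed down; out of the teeth above 0.15; 0.22 = tab fully down (stop). Stiff pivot, no spring: it stays where it is left. Pressing the tab takes about 4 N; its middle goes down about 24 mm in all.
- pawl_tab (a point): Middle of the top face of the pawl's tab, a flat black plate 34 by 34 mm, 8 mm thick, level at the start, 115 mm above the bench, 241 mm along the mixer's +y from its origin, 110 mm out from the pawl's pivot and 10 mm above it. Moves with the pawl.
- clamp_pad (a point): Middle of the top of the round black rubber push pad (40 mm across) near the free end of the arm (an aluminium bar 22 mm wide, 14 thick, 235 long): 215 mm from the hinge axis along the arm, 13 mm above its centre line. Moves with the arm; 178 mm above the bench when the arm is level.
- clamp_hinge (a point): Point on the arm's hinge axis in its middle plane, 165 mm above the bench, at the mixer's y +65 mm. The axis runs along the mixer's x. The steel ratchet wheel on it has a radius of 74 mm over its teeth.
- clamp_foot (a point): Middle of the underside of the arm's round rubber foot (36 mm across), 180 mm from the hinge along the arm and 29 mm below its centre line. On the lid when 136 mm above the bench.
- seat (a point): Centre of the jar's seat on the mixer's platform, 56 mm above the bench; the ring round it is 8 mm high, 76 mm inside.
- jar: The sample jar in the seat: loose, white plastic with a red screw lid, 71 mm across, 80 mm high. Origin: centre of its underside; z up.
- spare_jar: A like jar standing on the bench off the mixer's -y end; to be left alone. Origin: centre of its underside.
- tube_rack: Yellow wire tube rack, 80 by 160 mm, 100 mm high over its green-capped tubes, on the bench beyond the mixer (its +x side); to be left alone. Origin: centre of its underside.
- reagent: White plastic bottle with a red cap, 72 mm across, 150 mm high, on the bench beyond the mixer (its +x side); to be left alone. Origin: centre of its underside.
There are look-alikes about, which are no part of the job. Leave any grey look-alike of the jar alone.

How it is judged:
By the outcome, as a careful person would: the job done as asked, in the order asked, and still so for the second after the job is handed in, with the robot touching nothing.
It also fails if it takes over 43 s, if anything falls off the work surface, if the arm or the gripper's body presses on something with over 40 N, if the wrist force passes 120 N, or if a joint passes its speed limit or range.

## Working session

There is one attempt and no reset: what is moved stays moved. The work goes in short steps, Python scripts to look and compute and a tool call to move; the robot and the scene stay as the last step left them, time stands still between calls to the robot, and variables do not carry over. Pictures are saved under pics/ and viewed, and the job is handed in when it is done.

Besides the shell and the picture viewer there is one more tool, called after "Call:" as name(argument=value, ...) on one line, values as JSON. servo_tool: Moves the arm, as the interface text tells. Its arguments: {"type":"object","properties":{"increments":{"type":"array"},"hand":{"type":"number"}},"required":["increments"]}

```bash
mkdir -p pics; python3 - <<'E'
from bench import arm
import cv2,pickle
s=arm.observe();print(s['t'],s['position'],s['tcp_rot'],s['force'],s['gripper_width'],arm.tcp_to_grasp)
d={}
for n in("scene","top","wrist"):
    im=arm.get_image(n);d[n]=im
    cv2.imwrite(f"pics/{n}0.png",im["pixels"][:,:,::-1])
    print(n,{k:(v.round(3).tolist() if hasattr(v,'round') else v) for k,v in im.items() if k!="pixels"})
pickle.dump(d,open("d0.pkl","wb"))
E
```

```text
0.0 [0.1487179  0.58092607 0.23049295] [ 1.25050094e-01  9.92150186e-01 -6.52158155e-04 -2.38837770e-04] [ 0.33286234  0.12234653 -1.0518617 ] 0.08535501281830327 -0.0187
scene {'mtx': [[488.697, 0.0, 286.996], [0.0, 488.697, 195.093], [0.0, 0.0, 1.0]], 'cam_to_world': [[-0.655, -0.606, 0.451, 1.109], [0.755, -0.537, 0.376, 0.411], [0.014, 0.587, 0.809, 1.188], [0.0, 0.0, 0.0, 1.0]]}
top {'mtx': [[410.826, 0.0, 278.376], [0.0, 410.826, 208.163], [0.0, 0.0, 1.0]], 'cam_to_world': [[0.02, 0.985, -0.173, 0.399], [-1.0, 0.018, -0.015, -0.05], [-0.012, 0.173, 0.985, 1.103], [0.0, 0.0, 0.0, 1.0]]}
wrist {'mtx': [[324.61, 0.0, 279.879], [0.0, 324.61, 206.522], [0.0, 0.0, 1.0]], 'tool_from_camera': [[0.0, 0.952, 0.305, 0.079], [1.0, -0.0, 0.0, 0.0], [0.0, 0.305, -0.952, -0.143], [0.0, 0.0, 0.0, 1.0]]}
```

View pics/scene0.png

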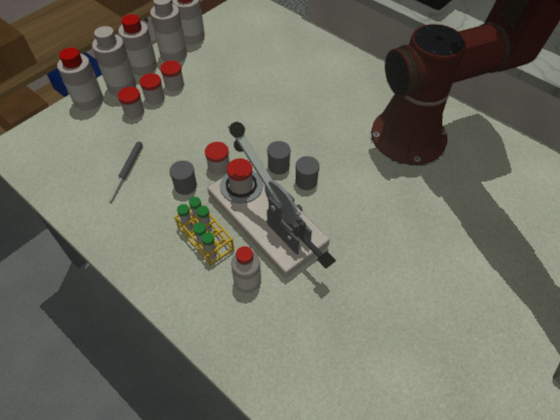

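View pics/top0.png

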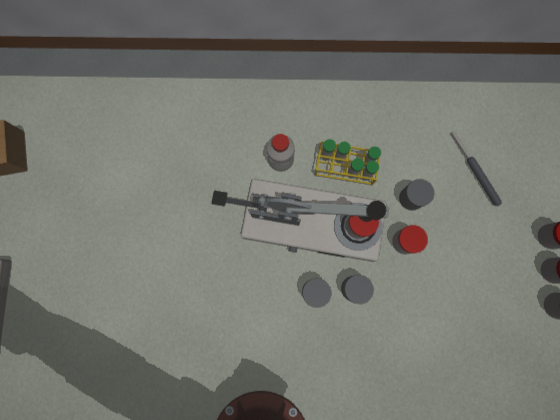

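View pics/wrist0.png

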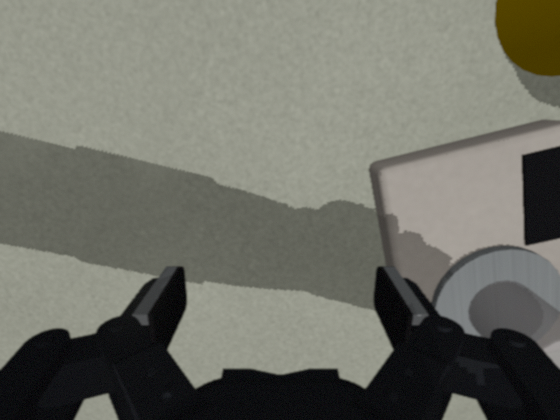

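```bash
python3 - <<'E'
import cv2
t=cv2.imread("pics/top0.png")[170:275,195:395];cv2.imwrite("pics/topc.png",cv2.resize(t,None,fx=4,fy=4,interpolation=cv2.INTER_CUBIC))
t=cv2.imread("pics/scene0.png")[115:300,190:350];cv2.imwrite("pics/scenec.png",cv2.resize(t,None,fx=3.2,fy=3.2,interpolation=cv2.INTER_CUBIC))
E
```

```text
(no output)
```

View pics/topc.png

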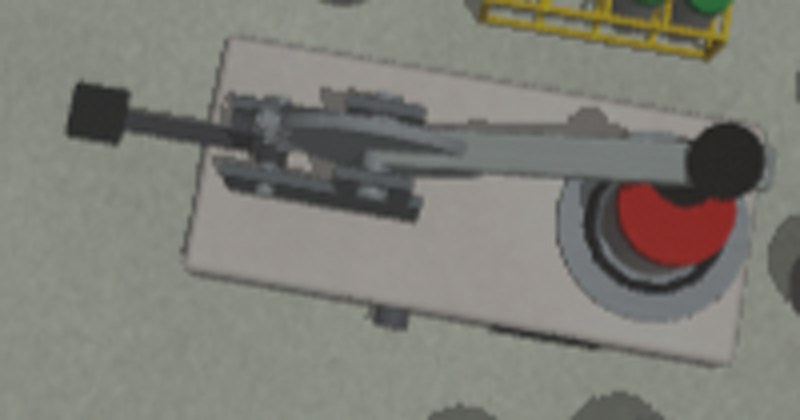

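View pics/scenec.png

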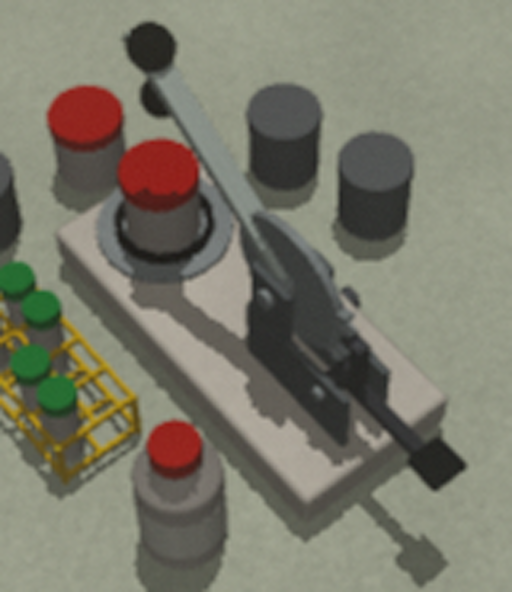

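```bash
cat > h.py <<'E'
import numpy as np
def proj(im,P):
    T=np.linalg.inv(im["cam_to_world"]);p=np.atleast_2d(P)@T[:3,:3].T+T[:3,3]
    K=im["mtx"];return np.c_[K[0,0]*p[:,0]/-p[:,2]+K[0,2],K[1,1]*-p[:,1]/-p[:,2]+K[1,2]]
def mix(q,pts):
    c,s=np.cos(q[2]),np.sin(q[2]);p=np.atleast_2d(np.array(pts,float))
    return np.c_[q[0]+c*p[:,0]-s*p[:,1],q[1]+s*p[:,0]+c*p[:,1],p[:,2]]
def armpt(a,u,v): # u along arm,v above; a joint angle
    e=.62-a; return [0,.065-(u*np.cos(e)+v*np.sin(e)*-1*-1*1 if 0 else u*np.cos(e)-v*np.sin(e)),.165+u*np.sin(e)+v*np.cos(e)]
E
python3 - <<'E'
import pickle,numpy as np
from h import *
from scipy.optimize import least_squares
d=pickle.load(open("d0.pkl","rb"))
tc=np.array([[230,38],[187,268],[733,363],[98,113],[726,161]])/4+[195,170]
sc=np.array([[60,237],[305,502],[443,402],[438,463],[151,47]])/3.2+[190,115]
def model(q):
    A=armpt(q[3],.215,.013)
    T=[[.08,.18,.05],[-.08,.18,.05],[-.08,-.18,.05],[0,.241,.115],A]
    S=[[.08,-.18,.05],[.08,.18,.05],[-.08,.18,.05],[0,.241,.115],A]
    return proj(d["top"],mix(q,T)),proj(d["scene"],mix(q,S))
def res(q):
    a,b=model(q);return np.r_[(a-tc).ravel(),(b-sc).ravel()]
r=least_squares(res,[.45,-.1,-.15,.04],loss="soft_l1")
print(r.x.round(4));print(res(r.x).reshape(-1,2).round(1))
np.save("q.npy",r.x)
q=r.x
for n,p in [("tab",[0,.241,.115]),("pad",armpt(q[3],.215,.013)),("padlow",armpt(.62,.215,.013)),("hinge",[0,.065,.165])]: 
    w=mix(q,[p])[0];print(n,w.round(4),np.hypot(*w[:2]))
E
```

```text
[ 0.5571 -0.1257 -0.1551  0.0485]
[[-1.4 -1.9]
 [-2.2  0.1]
 [ 0.4  0.9]
 [-0.9 -0.1]
 [-0.2 -0.1]
 [-3.3 -2.6]
 [-0.2  0.5]
 [ 1.9 -2.4]
 [-1.  -0.9]
 [-0.7 -0.2]]
tab [0.5943 0.1124 0.115 ] 0.6048730979822943
pad [ 0.5403 -0.2332  0.2922] 0.588443726022287
padlow [ 0.5339 -0.2739  0.178 ] 0.6000537030486661
hinge [ 0.5671 -0.0614  0.165 ] 0.5704538227789644
```

Call:
servo_tool(increments=[3,-3.1,0.4,0.02,3,-3.1,0.4,0.02,3,-3.1,0,0.02,3,-3.1,0,0.02,3,-3.1,0,0.02], hand=-1)

```text
t: 0.65
position: [0.2997, 0.4249, 0.2392]
tcp_rot: [0.075, 0.997, 0.0, -0.0]
force: [0.0, 0.9, 0.2]
gripper_width: 0.0122
```

Call:
servo_tool(increments=[3,-3.1,0,0,3,-3.1,0,0,3,-3.1,0,0,3,-3.1,0,0,3,-3.1,0,0])

```text
t: 1.15
position: [0.4498, 0.2698, 0.2392]
tcp_rot: [0.075, 0.997, 0.0, -0.0]
force: [0.2, 0.1, 0.1]
gripper_width: 0.0001
```

Call:
servo_tool(increments=[3,-3.1,0,0,3,-3.1,-1,0,3,-3.1,-2,0,3,-3.1,-2,0,2.5,-3.1,-2,0])

```text
t: 1.65
position: [0.5951, 0.1146, 0.1682]
tcp_rot: [0.076, 0.997, 0.0, 0.0]
force: [0.6, 0.5, 0.6]
gripper_width: -0.0001
```

Call:
servo_tool(increments=[0,0,0,0,0,0,0,0,0,0,0,0])

```text
t: 1.95
position: [0.5937, 0.1169, 0.1699]
tcp_rot: [0.075, 0.997, 0.0, 0.0]
force: [0.0, 1.1, 0.2]
gripper_width: -0.0002
```

```bash
cat > look.py <<'E'
import sys,cv2,numpy as np,pickle
from bench import arm
from h import *
q=np.load("q.npy");tag=sys.argv[1];a=float(sys.argv[2]) if len(sys.argv)>2 else q[3]
s=arm.observe();out=[]
tw=s['position'];print(s['t'],tw,s['force'])
for n in("scene","top"):
    im=arm.get_image(n);p=np.ascontiguousarray(im["pixels"][:,:,::-1])
    pts=proj(im,np.vstack([[tw],mix(q,[[0,.241,.115],armpt(a,.215,.013)])]))
    x0,y0=(190,100) if n=="scene" else (190,130)
    c=cv2.resize(p[y0:y0+200,x0:x0+200],None,fx=2,fy=2*1.0,interpolation=cv2.INTER_CUBIC)
    c=cv2.resize(c,(400,400))
    for (u,v),col in zip(pts,[(255,0,255),(255,255,0),(0,255,255)]): cv2.circle(c,(int((u-x0)*2),int((v-y0)*2)),2,col,-1)
    out.append(c)
cv2.imwrite(f"pics/{tag}.png",np.hstack(out))
E
python3 look.py a1
```

```text
1.95 [0.59366144 0.11692646 0.1699176 ] [0.00497118 1.08236561 0.21461369]
```

View pics/a1.png

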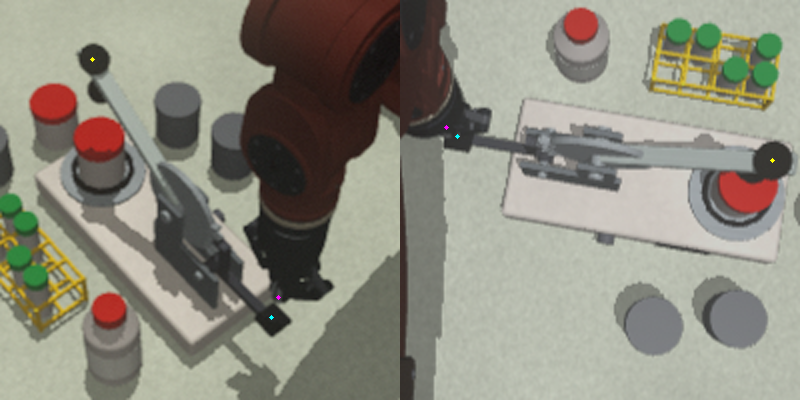

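The picture shows the fingertips (scene crop 278,297) above the black tab (271,317), and the marked tab and pad points lie on their parts. Pressing now.

Call:
servo_tool(increments=[0,0,-2,0,0,0,-2,0,0,0,-1,0,0,0,-0.5,0,0,0,-0.5,0])

```text
t: 2.55
position: [0.594, 0.1169, 0.1102]
tcp_rot: [0.075, 0.997, 0.0, 0.0]
force: [-1.8, 1.9, 4.1]
gripper_width: 0.0001
```

Call:
servo_tool(increments=[0,0,-0.5,0,0,0,-0.5,0,0,0,-0.3,0,0,0,-0.3,0,0,0,0,0])

```text
t: 3.05
position: [0.5941, 0.1161, 0.093]
tcp_rot: [0.075, 0.997, -0.0, 0.0]
force: [0.2, 0.5, 0.2]
gripper_width: 0.0001
```

Call:
servo_tool(increments=[0,0,-0.2,0,0,0,-0.2,0])

```text
t: 3.25
position: [0.5944, 0.1158, 0.0903]
tcp_rot: [0.075, 0.997, -0.0, 0.001]
force: [-5.9, -1.1, 17.5]
gripper_width: -0.0
```

Call:
servo_tool(increments=[0,0,-0.2,0,0,0,0,0])

```text
t: 3.45
position: [0.5946, 0.1158, 0.0899]
tcp_rot: [0.075, 0.997, -0.0, 0.001]
force: [-7.6, -2.0, 19.8]
gripper_width: -0.0
```

Call:
servo_tool(increments=[0,0,3,0,0,0,4.5,0,0,0,4.5,0,0,0,4.5,0,0,0,4.5,0])

```text
t: 3.95
position: [0.5936, 0.116, 0.2988]
tcp_rot: [0.075, 0.997, -0.0, -0.0]
force: [1.0, 0.3, 0.5]
gripper_width: -0.0
```

Call:
servo_tool(increments=[0,0,3.5,0,-0.4,-2,1.5,0,-0.5,-3,0,0,-0.6,-4,0,0,-0.6,-4,0,0])

```text
t: 4.45
position: [0.5727, -0.015, 0.3471]
tcp_rot: [0.075, 0.997, -0.0, -0.0]
force: [-0.0, -1.1, -0.3]
gripper_width: 0.0001
```

```bash
python3 look.py a2
```

```text
4.45 [ 0.57265141 -0.01500531  0.34705874] [-0.01099309 -1.11678945 -0.33915792]
```

View pics/a2.png

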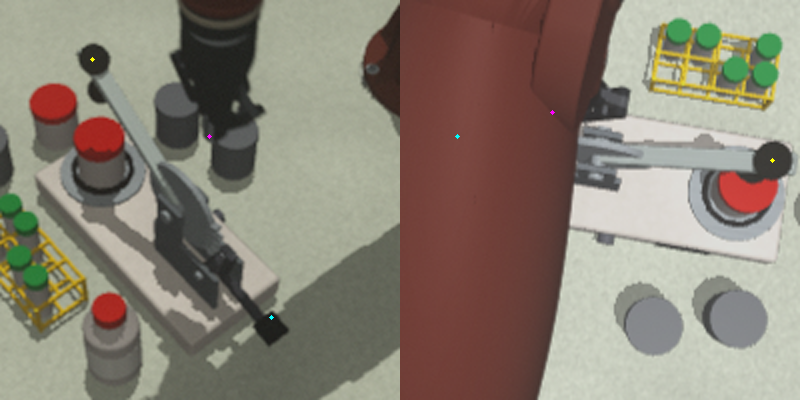

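The tab now sits lower, at (268,330), so the pawl is out. The arm is still raised. Next I move over the pad.

Call:
servo_tool(increments=[-0.6,-4.4,0,0,-0.7,-4.4,0,0,-0.7,-4.4,0,0,-0.6,-4.4,0,0,-0.6,-4.2,0,0])

```text
t: 5.05
position: [0.5405, -0.2333, 0.347]
tcp_rot: [0.075, 0.997, 0.0, -0.0]
force: [0.8, -0.6, 0.2]
gripper_width: 0.0001
```

Call:
servo_tool(increments=[0,0,0,0,0,0,0,0])

```text
t: 5.25
position: [0.5407, -0.2323, 0.3467]
tcp_rot: [0.076, 0.997, 0.0, -0.0]
force: [0.2, 0.2, 0.3]
gripper_width: 0.0001
```

```bash
python3 look.py a3
```

```text
5.25 [ 0.54073088 -0.23226082  0.34674644] [0.17785123 0.179271   0.30920158]
```

View pics/a3.png

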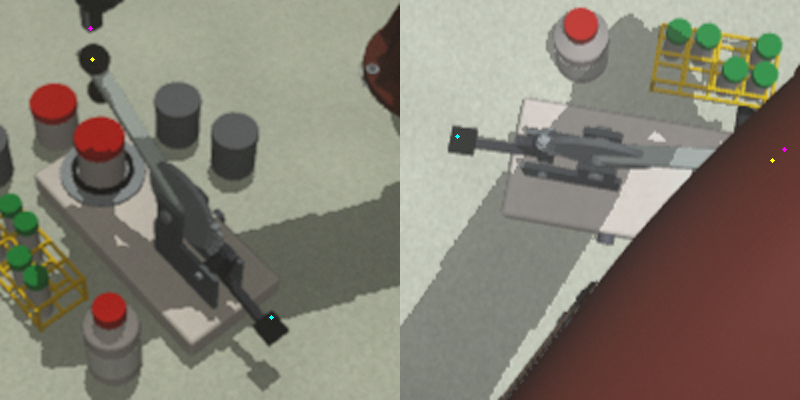

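Call:
servo_tool(increments=[0,0,-2,0,0,0,-1.5,0,0,0,-0.5,0,0,0,-0.5,0,0,0,-0.5,0])

```text
t: 5.85
position: [0.5413, -0.2313, 0.2979]
tcp_rot: [0.075, 0.997, -0.0, 0.0]
force: [0.2, 0.0, 3.7]
gripper_width: -0.0
```

Call:
servo_tool(increments=[-0.05,-0.3,-0.5,0,-0.05,-0.3,-0.5,0,-0.05,-0.3,-0.5,0,-0.05,-0.3,-0.5,0])

```text
t: 6.25
position: [0.5391, -0.2444, 0.2773]
tcp_rot: [0.075, 0.997, -0.0, 0.0]
force: [2.4, 0.5, 3.1]
gripper_width: 0.0002
```

Call:
servo_tool(increments=[-0.05,-0.4,-0.8,0,-0.05,-0.4,-0.8,0,-0.05,-0.35,-0.8,0,-0.05,-0.35,-0.8,0])

```text
t: 6.65
position: [0.5367, -0.2591, 0.2444]
tcp_rot: [0.075, 0.997, 0.0, -0.0]
force: [0.2, -1.0, 4.2]
gripper_width: -0.0003
```

Call:
servo_tool(increments=[-0.05,-0.3,-0.8,0,-0.05,-0.3,-0.8,0,-0.05,-0.2,-0.8,0,-0.05,-0.2,-0.8,0])

```text
t: 7.05
position: [0.5351, -0.2687, 0.2126]
tcp_rot: [0.075, 0.997, 0.0, 0.0]
force: [3.0, -0.1, 2.9]
gripper_width: 0.0002
```

```bash
python3 look.py a4 0.47
```

```text
7.05 [ 0.53508112 -0.26870934  0.21260956] [ 2.98470958 -0.11684896  2.89811795]
```

View pics/a4.png

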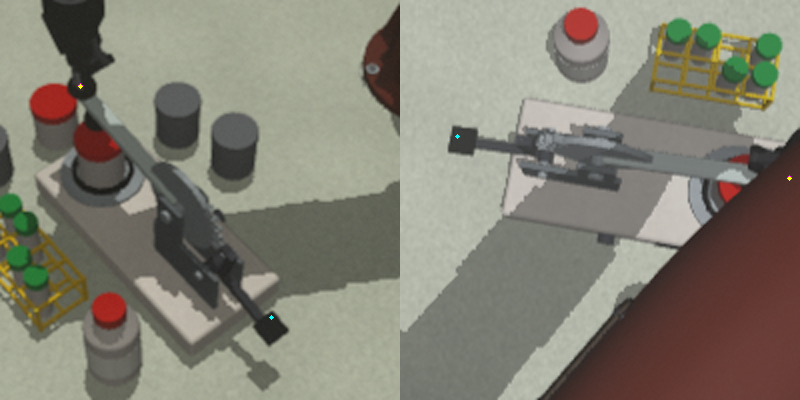

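The arm is coming down past the teeth, with the fingers on the pad at (82,88). I'll finish slowly.

Call:
servo_tool(increments=[0,-0.1,-0.6,0,0,-0.1,-0.6,0,0,-0.1,-0.6,0,0,0,-0.5,0,0,0,-0.4,0])

```text
t: 7.65
position: [0.5349, -0.2721, 0.1859]
tcp_rot: [0.075, 0.997, -0.0, 0.0]
force: [-0.0, -2.4, 3.8]
gripper_width: 0.0002
```

Call:
servo_tool(increments=[0,0,-0.3,0,0,0,-0.2,0,0,0,0,0])

```text
t: 7.95
position: [0.535, -0.2716, 0.181]
tcp_rot: [0.075, 0.997, 0.0, 0.0]
force: [-0.4, -0.3, 0.1]
gripper_width: -0.0
```

Call:
servo_tool(increments=[0,0,-0.2,0,0,0,-0.1,0])

```text
t: 8.15
position: [0.535, -0.2717, 0.1783]
tcp_rot: [0.075, 0.997, 0.0, 0.0]
force: [-0.2, -1.2, 3.2]
gripper_width: 0.0
```

Call:
servo_tool(increments=[0,0,-0.1,0,0,0,-0.1,0])

```text
t: 8.35
position: [0.535, -0.2718, 0.178]
tcp_rot: [0.075, 0.997, -0.0, 0.0]
force: [-5.6, 3.3, 19.4]
gripper_width: -0.0001
```

Firm stop at z = 0.178 as expected, force 19 N. Now I retreat straight up and aside.

Call:
servo_tool(increments=[0,0,1,0,0,0,3,0,0,0,4,0,0,0,4,0,0,0,4,0])

```text
t: 8.85
position: [0.5348, -0.2713, 0.3378]
tcp_rot: [0.075, 0.997, 0.0, -0.0]
force: [-0.1, -0.2, 0.4]
gripper_width: 0.0
```

Call:
servo_tool(increments=[-2,-4,0,0,-2,-4,0,0,-2,-4,0,0,-2,-4,0,0,-2,-4,0,0])

```text
t: 9.35
position: [0.4341, -0.4729, 0.3363]
tcp_rot: [0.075, 0.997, 0.0, 0.0]
force: [1.3, -0.1, -0.8]
gripper_width: -0.0005
```

Call:
servo_tool(increments=[0,0,0,0,0,0,0,0,0,0,0,0])

```text
t: 9.65
position: [0.4354, -0.471, 0.3364]
tcp_rot: [0.075, 0.997, 0.0, 0.0]
force: [-0.8, 0.3, -0.2]
gripper_width: -0.0001
```

```bash
python3 look.py a5 0.62
```

```text
9.65 [ 0.43541053 -0.47099232  0.33643752] [-0.77786884  0.29305636 -0.18150565]
```

View pics/a5.png

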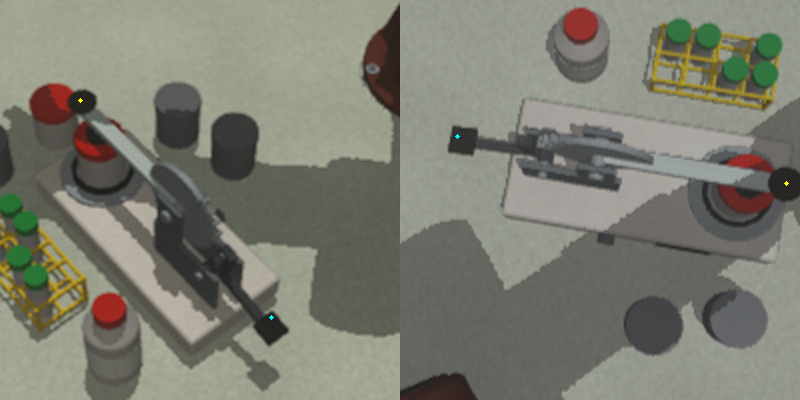

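The pad in the scene crop, at (82,101), lies on the point predicted for the level arm. The foot is over the red lid, the jar is in its seat, the tab is still down, and the neighbouring items have not moved. The hand is clear.

```bash
python3 -c "
from bench import arm
print(arm.sign_off())"
```

```text
the job is handed in; nothing more can be done
None
```

The sample jar is secured, and I handed the job in at about 9.7 s of the 43 s allowed.

- **Pawl:** With the fingers shut, I pressed the tab down to its stop. The fingertips stopped at z = 0.090 m with about 20 N, against an expected 0.091 m. Later pictures show the tab still down.
- **Hold-down arm:** I then pushed the pad down along its arc with 3–4 N, past the teeth. It met a firm stop at pad height 0.178 m with about 19 N, which is the height given for a level arm.
- **Last checks:** The final picture shows the pad where a level arm should put it, and the foot over the lid. The jar is in its seat, and the spare jar, bottle and rack look unmoved. The hand is clear, with less than 1 N on the wrist.
- **Disagreement:** When I fitted the mixer's position, some corners of its body were up to about 4 px off. The tab and pad points agreed to within about 1.5 px, and contact confirmed them.

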